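Row of finish tins on the bench shelf

ROBOT

A 6-joint arm with a two-finger parallel gripper is mounted at the origin on the work surface. World frame = base frame: x ahead of the robot, y to its left, z up, the work surface at z = 0. Lengths are in m, angles in rad, forces in N, time in s.
With the tool pointing down it reaches from about 0.35 to 0.775 m from the base axis. Payload 7.3 kg.
Tool frame: the origin (TCP) lies at the very end of the fingers, on their centre line; the grasp point (between the pads) lies 19 mm behind it (robot.hold_point_z is the distance from the TCP to the grasp point, in m); z points along the fingers, y is the direction in which the jaws open and shut (so a half turn about z gives the same grasp; the last joint's range is limited). The gripper opens to 92 mm and grips with 3 to 60 N. Pads are 19 mm wide; open, the fingers measure 130 mm over their backs; the gripper's body (75 mm by 190 mm) begins 47 mm behind the grasp point.
Start: joints at [-1.399, 0.342, 1.524, -0, 1.275, -0.146], TCP at [0.164, -0.499, 0.227] pointing down, gripper open.
Joint ranges: [-2.53, 2.53], [-0.77, 2.02], [0.04, 2.7], [-1, 4.14], [0.28, 2.66], [-3.11, 3.11]. Speed limits (rad/s): [2.57, 2.57, 3.14, 3.14, 3.14, 3.14].

INTERFACE

Orientations are given as [roll, pitch, yaw] about the fixed x, y, z axes, in that order (R = Rz(yaw) Ry(pitch) Rx(roll)).
In Python, from cell import monitor, viewer, robot gives the robot as it stands.
- The arm moves only by the tool move_arm, never from a script. Its argument "deltas" is a list of rows, each an object of numbers: "x", "y", "z": the shift along the tool's x, y, z in m; "wx", "wy", "wz": the turn, a rotation vector about the tool's x, y, z in degrees; "hand": the opening, from 0 (shut) to 1 (fully open). In form: [{"x": .., "y": .., "z": .., "wx": .., "wy": .., "wz": .., "hand": ..}, ...]. A call has 1 to 8 rows; each row is the pose to reach, as a shift and turn from the pose commanded when the call began, along the tool's axes at that moment; what a row does not reach only later rows make up. A row lasts 1/8 s, in which the tool goes at most 62.5 mm and 10.7 degrees, less where a joint would pass 70% of its speed; a pose out of reach is approached as far as the arm can. A call with a gripper value outside its range is refused whole. The fingers move at their own pace and stop on an object; "grip_force" is the grip in N (left out, the last holds). Time passes only in rows, so rows that repeat a pose let the fingers close. It gives the time, the measured TCP pose, the force and the opening at its end, in the units of the state.
- monitor.observe(): the state, without advancing time (a new reading comes with each control period).
- viewer.read_camera(name): name is "scene" or "side" or "wrist"; returns the picture (480x640x3 uint8, red, green, blue); there is no depth.
- viewer.camera_params(name): a dict with "camera_matrix" (3x3 intrinsics, pixels), "k1" (the pictures are not rectified: a ray, as slopes to the right and down, at radius r is drawn at 1 + k1 r^2 times it, then the intrinsics apply), "R" (3x3) and "t" (3): a world point X has camera coordinates R X + t. Camera axes: x right, y down, z forward; pixel columns grow to the right and rows downward; lengths in m; the calibration is good to about 2 mm. A picture is of the moment at which its call begins: read the wrist's pose just before it. camera_params takes no time and is no camera call; for the wrist camera it gives the pose at the moment of the call.
- robot.hand_in(): hands the job in, once; it reports no verdict.
The state is a dict: "time": time; "qpos": joint angles; "qvel": joint speeds; "joint_efforts": joint torques, N m; "tool_pos": TCP position; "tool_rot": TCP orientation; "contact_force": force on the tool from outside, world axes, zero at the start; "torque": the same for the moment, N m; "opening": finger opening in m.
Only numpy, scipy, OpenCV 4.12 (cv2) and the standard library are available. Lean on these libraries where they do the work, as an engineer would, in place of code of your own. Each camera call takes 0.05 s, during which the arm holds its last target. There are 200 camera calls.

TASK

Put away the two small tins left out on the bench: stand one on each side of the matching tin on the low shelf, close beside it (about a finger's width apart or less), so that the three make one straight row along the middle of the shelf. Set them down upright rather than dropping them, and leave the tin already on the shelf and the other things on the bench where they are.

Things in the scene. Friction and masses are not known exactly. Their poses are not given: they have to be found in the camera images.
- tin_a: Small round steel tin with a brown label band and a flat steel slip lid: 56 mm in diameter, 75 mm tall, 0.18 to 0.35 kg. Stands upright on the bench, between the robot and the shelf. Origin at the centre of its underside, z up along its axis. It and tin_b are alike: either may go on either side.
- tin_b: Small round steel tin with a brown label band and a flat steel slip lid: 56 mm in diameter, 75 mm tall, 0.18 to 0.35 kg. Stands upright on the bench, between the robot and the shelf, like tin_a. Origin at the centre of its underside, z up along its axis.
- tin_c: Small round steel tin with a brown label band and a flat steel slip lid: 56 mm in diameter, 75 mm tall, 0.18 to 0.35 kg. The tin that already stands on the shelf, on the middle line of its board, up to 60 mm from the board's middle; loose, to be left there. Origin at the centre of its underside, z up along its axis.
- shelf_top (a point): Point at the middle of the upper face of the shelf board, 45 mm above the bench. The shelf is fixed: a grey board 120 mm deep (its x, pointing away from the robot) and 400 mm long (its y, the direction of the row; z up), open above. A dark lip along the far edge rises 5 mm above the board, yellow end rails rise 10 mm. The shelf as a whole is turned by up to 0.2 rad.
- tall_tin: Bystander: a tin of the same 56 mm diameter but 130 mm tall, standing on the bench; leave it. Origin at the centre of its underside, z up along its axis.
- flat_tin: Bystander: a wide flat tin, 76 mm in diameter and 35 mm tall, standing on the bench; leave it. Origin at the centre of its underside, z up along its axis.
- sanding_block: Bystander: a cork sanding block with a black sole, 60 x 90 x 32 mm (x, y, z), lying on the bench; leave it. Origin at the centre of its underside.

How it is judged:
By the outcome, as a careful person would: the job done as asked, in the order asked, and still so for the second after the job is handed in, with the robot touching nothing.
It also fails if it takes over 59 s, if anything falls off the work surface, if the arm or the gripper's body presses on something with over 40 N, if the wrist force passes 120 N, or if a joint passes its speed limit or range.

## Working session

There is one attempt and no reset: what is moved stays moved. The work goes in short steps, Python scripts to look and compute and a tool call to move; the robot and the scene stay as the last step left them, time stands still between calls to the robot, and variables do not carry over. Pictures are saved under pics/ and viewed, about 8 in all and at most 12, crops included, and the job is handed in when it is done.

Besides the shell and the picture viewer there is one more tool, called after ">>>" in YAML: its name, and indented under it one key for each argument. move_arm: Moves the arm, as the interface text tells. Its arguments: {"type":"object","properties":{"deltas":{"type":"array","items":{"type":"object","properties":{"x":{"type":"number"},"y":{"type":"number"},"z":{"type":"number"},"wx":{"type":"number"},"wy":{"type":"number"},"wz":{"type":"number"},"hand":{"type":"number"}}}},"grip_force":{"type":"number"}},"required":["deltas"]}

```bash
mkdir -p pics; ls
cat > h.py <<'E'
import numpy as np, cv2
from cell import monitor, viewer, robot
def ray(p,uv):
    K=np.array(p["camera_matrix"]);R=np.array(p["R"]);t=np.array(p["t"])
    u=cv2.undistortPoints(np.array([[uv]],float),K,np.array([p["k1"],0,0,0,0.]))[0,0] if 0 else None
    d=np.array([(uv[0]-K[0,2])/K[0,0],(uv[1]-K[1,2])/K[1,1]]);s=d.copy()
    for _ in range(20): s=d/(1+p["k1"]*(s@s))
    return -R.T@t, R.T@np.array([s[0],s[1],1.])
def onplane(p,uv,z):
    o,d=ray(p,uv); return o+d*(z-o[2])/d[2]
def proj(p,X):
    c=np.array(p["R"])@np.array(X,float)+np.array(p["t"]);s=c[:2]/c[2];s=s*(1+p["k1"]*(s@s))
    K=np.array(p["camera_matrix"]);return np.array([K[0,0]*s[0]+K[0,2],K[1,1]*s[1]+K[1,2]])
def shot(n,f):
    p=viewer.camera_params(n);im=viewer.read_camera(n);cv2.imwrite("pics/"+f,np.ascontiguousarray(im[:,:,::-1]));return p,im
E
python3 - <<'E'
from h import *
for n in("scene","side","wrist"):
    p,im=shot(n,n+"0.png"); print(n,-np.array(p["R"]).T@np.array(p["t"]),p["k1"],np.array(p["camera_matrix"])[0])
print(monitor.observe())
E
```

```text
pics
scene [ 0.85066159 -0.45018843  0.86988843] -0.07594761130116448 [454.3358124    0.         319.05178511]
side [0.53874059 0.70387664 0.7061741 ] 0.036529986763690646 [503.83728047   0.         317.67133236]
wrist [ 0.22840596 -0.47784868  0.38540816] -0.015786913469095828 [389.63675397   0.         316.48526991]
{'time': 0.15, 'qpos': array([-1.39903536e+00,  3.42605898e-01,  1.52474073e+00,  5.12976160e-06,
        1.27538357e+00, -1.45992110e-01]), 'qvel': array([ 2.55660514e-05, -1.93993905e-03, -2.73026693e-03,  1.80611622e-03,
       -3.07238937e-03, -5.38806502e-04]), 'joint_efforts': array([ 1.76445425e-03, -4.31469619e+01, -2.44353050e+01,  7.18697417e-02,
        5.37314499e-02, -8.11707719e-05]), 'tool_pos': array([ 0.1640066 , -0.49843727,  0.22620202]), 'tool_rot': array([-3.14046792e+00, -1.70337312e-04,  3.17751487e-01]), 'contact_force': array([ 0.79109885, -1.27037792, -0.00415358]), 'torque': array([ 0.01773095, -0.00733746, -0.00177583]), 'opening': 0.09213307469280814}
```

View pics/scene0.png

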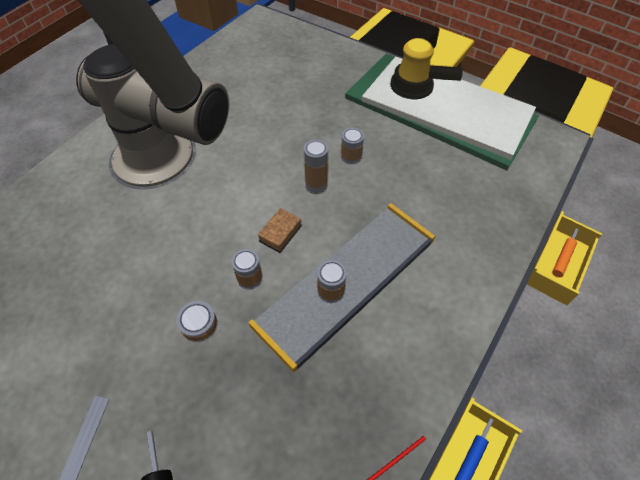

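View pics/side0.png

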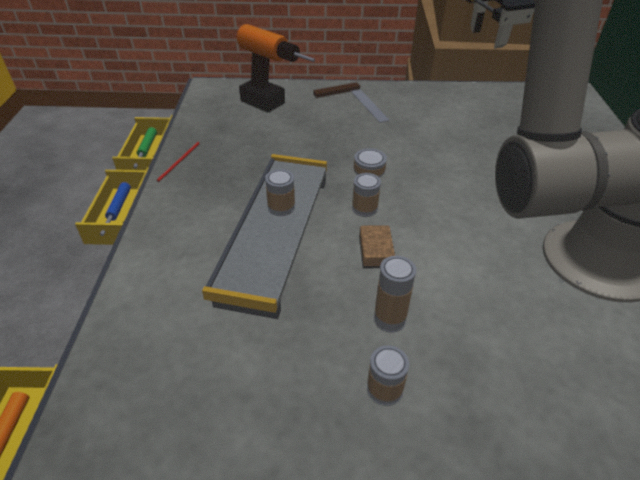

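The scene picture shows bench tins with lids at (352,135) and (245,260), tin_c at (331,272), the tall tin at (316,148), the flat tin at (197,319) and the block at (280,229). The side view shows the same tins at (389,362), (367,182) and (280,180). The yellow rails mark the shelf ends.

```bash
cat > m.py <<'E'
from h import *
def lid(im,seed,tol=22):
    b=cv2.GaussianBlur(im,(3,3),0);m=np.zeros((482,642),np.uint8)
    cv2.floodFill(b.copy(),m,seed,0,(tol,)*3,(tol,)*3,4|(255<<8)|cv2.FLOODFILL_MASK_ONLY|cv2.FLOODFILL_FIXED_RANGE)
    c=max(cv2.findContours(m[1:-1,1:-1],cv2.RETR_EXTERNAL,cv2.CHAIN_APPROX_NONE)[0],key=cv2.contourArea)
    return cv2.fitEllipse(cv2.convexHull(c))
E
python3 - <<'E'
from m import *
S={"scene":{"n":(352,135),"f":(245,260),"c":(331,272),"tall":(316,148),"flat":(197,319)},"side":{"n":(389,362),"f":(367,182),"c":(280,180),"tall":(397,269),"flat":(370,158)}}
Z=dict(n=.075,f=.075,c=.12,tall=.13,flat=.035)
P={};I={}
for v in S:
    p=viewer.camera_params(v);im=cv2.imread(f"pics/{v}0.png")[:,:,::-1].copy();P[v]=p
    for k,s in S[v].items():
        e=lid(im,s);ctr=e[0];x=onplane(p,ctr,Z[k]);print(v,k,np.round(ctr,1),np.round(e[1],1),x.round(4))
    hsv=cv2.cvtColor(im,cv2.COLOR_RGB2HSV);m=cv2.inRange(hsv,(15,130,90),(32,255,255))
    for c in cv2.findContours(m,cv2.RETR_EXTERNAL,cv2.CHAIN_APPROX_NONE)[0]:
        if cv2.contourArea(c)<150: continue
        r=cv2.minAreaRect(c)
        if 150<r[0][0]<450 and 140<r[0][1]<400: print(v,'rail',np.round(r[0],1),np.round(r[1],1),[onplane(p,q,.055)[:2].round(3).tolist() for q in cv2.boxPoints(r)],onplane(p,r[0],.05).round(4))
E
```

```text
scene n [352.6 134.6] [ 9.7 13.7] [0.4405 0.2934 0.075 ]
scene f [244.7 259.9] [14.7 18. ] [ 0.4511 -0.1404  0.075 ]
scene c [331.4 272.1] [16.8 19.4] [ 0.6271 -0.0859  0.12  ]
scene tall [315.5 147.5] [11.2 15.5] [0.4215 0.1591 0.13  ]
scene flat [194.7 317.5] [22.1 26.2] [ 0.4335 -0.2861  0.035 ]
scene rail [272.2 344.8] [66.5  7.3] [[0.535, -0.242], [0.537, -0.228], [0.667, -0.254], [0.664, -0.267]] [ 0.6012 -0.2471  0.05  ]
scene rail [411.  221.8] [57.   6.2] [[0.618, 0.156], [0.617, 0.173], [0.746, 0.148], [0.745, 0.132]] [0.6822 0.1555 0.05  ]
side n [389.3 361.2] [22.5 27.1] [0.4391 0.2922 0.075 ]
side f [367.  180.3] [10.8 18.3] [ 0.4497 -0.1418  0.075 ]
side c [279.3 176.8] [11.8 19.4] [ 0.6259 -0.0872  0.12  ]
side tall [397.8 267.5] [17.4 24.8] [0.4203 0.1577 0.13  ]
side flat [370.2 156.6] [12.5 22.3] [ 0.4321 -0.2875  0.035 ]
side rail [238.9 298.6] [74.4 12.6] [[0.739, 0.166], [0.741, 0.139], [0.614, 0.165], [0.615, 0.191]] [0.6776 0.1613 0.05  ]
side rail [298.4 159.8] [55.3  5. ] [[0.66, -0.243], [0.66, -0.262], [0.535, -0.238], [0.536, -0.218]] [ 0.598  -0.2474  0.05  ]
```

```bash
cat >> h.py <<'E'
YAW=np.pi/2-0.196
def d(*targets):
    from scipy.spatial.transform import Rotation as Ro
    s=monitor.observe();R=Ro.from_euler('xyz',s["tool_rot"])
    w=np.degrees((R.inv()*Ro.from_euler('xyz',[np.pi,0,YAW])).as_rotvec())
    print('t',s["time"],'pos',s["tool_pos"].round(4),'rot',w.round(2),'open',round(s["opening"],4))
    for t in targets: print(t,(R.inv().apply(np.array(t)-s["tool_pos"])*1000).round(1))
E
python3 -c "
from h import *
d((.4504,-.1411,.2))"
```

```text
t 0.15 pos [ 0.164  -0.4984  0.2262] rot [-5.000e-02 -4.000e-02 -6.056e+01] open 0.0921
(0.4504, -0.1411, 0.2) [ 383.7 -249.9   26.5]
```

>>> move_arm:
  deltas:
    - {"x": 0.048,"y": -0.031,"z": 0.003,"wz": -7.5,"hand": 1}
    - {"x": 0.096,"y": -0.0625,"z": 0.006,"wz": -15,"hand": 1}
    - {"x": 0.144,"y": -0.094,"z": 0.01,"wz": -22.5,"hand": 1}
    - {"x": 0.192,"y": -0.125,"z": 0.013,"wz": -30,"hand": 1}
    - {"x": 0.24,"y": -0.156,"z": 0.016,"wz": -38,"hand": 1}
    - {"x": 0.288,"y": -0.1875,"z": 0.02,"wz": -45.5,"hand": 1}
    - {"x": 0.336,"y": -0.219,"z": 0.023,"wz": -53,"hand": 1}
    - {"x": 0.384,"y": -0.25,"z": 0.0265,"wz": -60.5,"hand": 1}

```text
schema error: expected keys x, y, z, wx, wy, wz, hand
```

>>> move_arm:
  deltas:
    - {"x": 0,"hand": 1}
    - {"x": 0,"hand": 1}

```text
schema error: expected keys x, y, z, wx, wy, wz, hand
```

```bash
python3 -c "
from h import *
p,im=shot('wrist','w1.png')
d((.4504,-.1411,.026))
print(proj(p,(.4504,-.1411,.075)), proj(p,(.6265,-.0866,.12)))"
```

```text
t 0.2 pos [ 0.164  -0.4985  0.2263] rot [-4.000e-02 -3.000e-02 -6.056e+01] open 0.0918
(0.4504, -0.1411, 0.026) [ 383.7 -249.8  200.6]
[ -95.75497606 -390.73691609] [-171.12719865 -845.41012688]
```

View pics/w1.png

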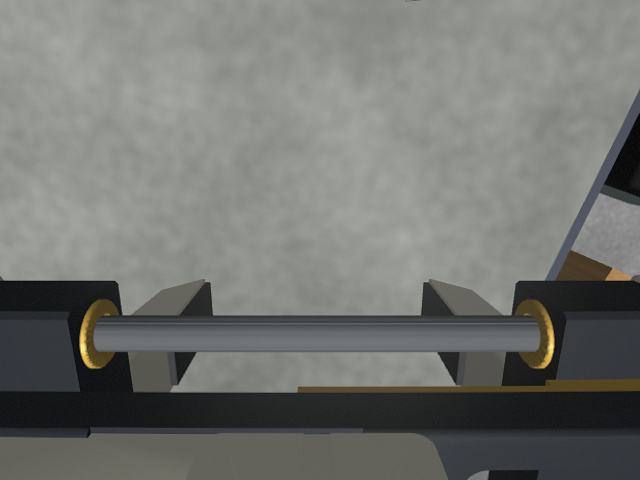

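The move was refused because every key is required. The wrist picture, taken from the start pose, shows only bench and the two fingers at (190,330) and (440,330).

>>> move_arm:
  deltas:
    - {"x": 0.048,"y": -0.031,"z": 0.003,"wx": 0,"wy": 0,"wz": -7.5,"hand": 1}
    - {"x": 0.096,"y": -0.0625,"z": 0.006,"wx": 0,"wy": 0,"wz": -15,"hand": 1}
    - {"x": 0.144,"y": -0.094,"z": 0.01,"wx": 0,"wy": 0,"wz": -22.5,"hand": 1}
    - {"x": 0.192,"y": -0.125,"z": 0.013,"wx": 0,"wy": 0,"wz": -30,"hand": 1}
    - {"x": 0.24,"y": -0.156,"z": 0.016,"wx": 0,"wy": 0,"wz": -38,"hand": 1}
    - {"x": 0.288,"y": -0.1875,"z": 0.02,"wx": 0,"wy": 0,"wz": -45.5,"hand": 1}
    - {"x": 0.336,"y": -0.219,"z": 0.023,"wx": 0,"wy": 0,"wz": -53,"hand": 1}
    - {"x": 0.384,"y": -0.25,"z": 0.0265,"wx": 0,"wy": 0,"wz": -60.5,"hand": 1}

```text
time: 1.2
tool_pos: [0.4517, -0.1396, 0.2002]
tool_rot: [3.141, 0.0, 1.378]
contact_force: [0.9, -1.4, 0.5]
opening: 0.092
```

>>> move_arm:
  deltas:
    - {"x": 0,"y": 0,"z": 0,"wx": 0,"wy": 0,"wz": 0,"hand": 1}
    - {"x": 0,"y": 0,"z": 0,"wx": 0,"wy": 0,"wz": 0,"hand": 1}

```text
time: 1.45
tool_pos: [0.4505, -0.1412, 0.2]
tool_rot: [-3.141, 0.0, 1.374]
contact_force: [-0.0, -0.3, 0.1]
opening: 0.0912
```

```bash
python3 -c "
from h import *
p,im=shot('wrist','w2.png')
d((.4504,-.1411,.026))
print(proj(p,(.4504,-.1411,.075)), proj(p,(.6265,-.0866,.12)))"
```

```text
t 1.5 pos [ 0.4503 -0.1418  0.2001] rot [-0.02  0.02 -0.13] open 0.0919
(0.4504, -0.1411, 0.026) [8.000e-01 1.000e-01 1.741e+02]
[317.20883284 234.18268336] [593.82530546 106.02770435]
```

View pics/w2.png

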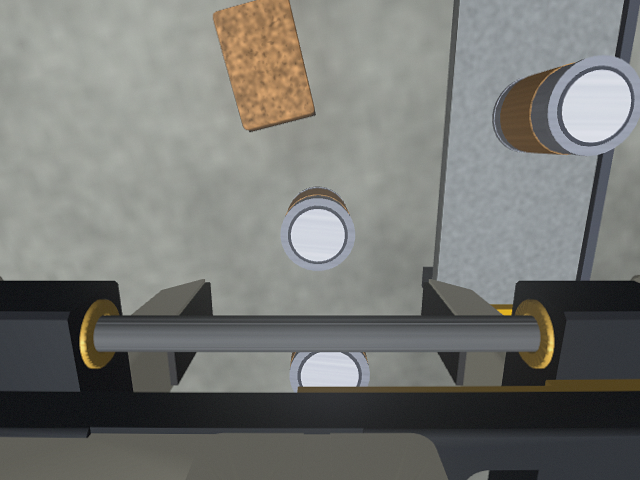

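The wrist view shows tin f's lid at (318,235), matching the predicted (317,234), and tin_c's lid at (597,106) against the predicted (594,106). I'll refine both from this view.

```bash
python3 -c "
from m import *
p=viewer.camera_params('wrist');im=cv2.imread('pics/w2.png')[:,:,::-1].copy()
for s,z in(((318,235),.075),((597,106),.12)):
    e=lid(im,s);print(e,onplane(p,e[0],z).round(4))
print(proj(p,(.4328,-.2868,.035)))
# shelf edges: near board edge (dark->board) and far edge via gradient on rows
b=cv2.GaussianBlur(cv2.cvtColor(im,cv2.COLOR_RGB2GRAY),(5,5),0).astype(int)
for r in(20,190,220,250):
    print(r,b[r,400:640:4].tolist())
"
```

```text
((317.39556884765625, 234.88778686523438), (51.023773193359375, 52.54044723510742), 90.9144287109375) [ 0.4502 -0.1423  0.075 ]
((596.004150390625, 105.79056549072266), (62.93943405151367, 75.37344360351562), 36.123321533203125) [ 0.6278 -0.0876  0.12  ]
[329.32328092 374.29001789]
20 [156, 156, 156, 157, 155, 154, 151, 149, 147, 145, 145, 145, 146, 105, 84, 153, 150, 154, 152, 149, 153, 156, 151, 148, 150, 150, 149, 149, 155, 153, 155, 155, 153, 157, 156, 152, 148, 150, 152, 148, 149, 145, 148, 152, 148, 151, 154, 157, 153, 149, 147, 151, 152, 152, 152, 110, 42, 83, 84, 98]
190 [148, 146, 144, 143, 144, 145, 144, 144, 144, 144, 91, 122, 153, 149, 152, 151, 151, 151, 155, 155, 154, 152, 153, 153, 151, 154, 152, 152, 153, 151, 153, 152, 153, 152, 153, 151, 153, 155, 153, 151, 146, 149, 152, 152, 154, 150, 148, 148, 73, 62, 86, 86, 127, 131, 132, 131, 127, 128, 131, 133]
220 [144, 146, 144, 144, 143, 141, 142, 143, 144, 122, 92, 153, 151, 153, 155, 158, 151, 150, 150, 155, 155, 153, 151, 152, 155, 156, 156, 157, 157, 154, 156, 154, 153, 154, 150, 151, 152, 147, 155, 155, 152, 149, 153, 152, 149, 147, 148, 46, 81, 87, 99, 127, 128, 127, 126, 125, 127, 126, 125, 124]
250 [129, 130, 132, 132, 131, 129, 130, 131, 133, 82, 137, 150, 151, 151, 151, 150, 155, 152, 149, 153, 151, 155, 150, 151, 150, 153, 153, 153, 146, 148, 153, 153, 155, 154, 151, 148, 148, 151, 152, 152, 147, 150, 150, 149, 146, 119, 50, 89, 88, 123, 131, 132, 135, 135, 133, 131, 129, 127, 128, 128]
```

>>> move_arm:
  deltas:
    - {"x": 0,"y": 0,"z": 0.04,"wx": 0,"wy": 0,"wz": 0,"hand": 1}
    - {"x": 0,"y": 0,"z": 0.08,"wx": 0,"wy": 0,"wz": 0,"hand": 1}
    - {"x": 0,"y": 0,"z": 0.12,"wx": 0,"wy": 0,"wz": 0,"hand": 1}
    - {"x": 0,"y": 0,"z": 0.15,"wx": 0,"wy": 0,"wz": 0,"hand": 1}
    - {"x": 0,"y": 0,"z": 0.165,"wx": 0,"wy": 0,"wz": 0,"hand": 1}
    - {"x": 0,"y": 0,"z": 0.174,"wx": 0,"wy": 0,"wz": 0,"hand": 1}
    - {"x": 0,"y": 0,"z": 0.174,"wx": 0,"wy": 0,"wz": 0,"hand": 1}

```text
time: 2.38
tool_pos: [0.4503, -0.142, 0.0261]
tool_rot: [-3.141, 0.0, 1.372]
contact_force: [-0.5, 0.7, -0.3]
opening: 0.092
```

>>> move_arm:
  deltas:
    - {"x": 0,"y": 0,"z": 0,"wx": 0,"wy": 0,"wz": 0,"hand": 0.5}
    - {"x": 0,"y": 0,"z": 0,"wx": 0,"wy": 0,"wz": 0,"hand": 0.5}
    - {"x": 0,"y": 0,"z": 0,"wx": 0,"wy": 0,"wz": 0,"hand": 0.4}
    - {"x": 0,"y": 0,"z": 0,"wx": 0,"wy": 0,"wz": 0,"hand": 0.4}
    - {"x": 0,"y": 0,"z": 0,"wx": 0,"wy": 0,"wz": 0,"hand": 0.4}
    - {"x": 0,"y": 0,"z": 0,"wx": 0,"wy": 0,"wz": 0,"hand": 0.4}
  grip_force: 20

```text
time: 3.12
tool_pos: [0.4509, -0.1412, 0.0264]
tool_rot: [3.141, 0.0, 1.374]
contact_force: [0.2, 1.2, 3.4]
opening: 0.0547
```

```bash
python3 -c "
from h import *
import json
# middle line of the shelf from the wrist picture w2 (pose back-computed: tool pose 0.4503,-0.1418,0.2001)
p=viewer.camera_params('wrist');p={k:np.array(v) if k in('R','t') else v for k,v in p.items()}
s=monitor.observe();sh=np.array([.4503,-.1418,.2001])-s['tool_pos'];p['t']=p['t']-p['R']@sh
N=[onplane(p,q,.045)[:2] for q in((457,20),(445.5,190),(441.5,220),(437,250))]
F=[onplane(p,q,.045)[:2] for q in((619,20),(590,190),(586,220),(580,250))]
print(np.round(N,4),np.round(F,4))
for e in(N,F):
    v=e[0]-e[-1];print('angle',np.arctan2(-v[0],v[1]))
n=np.array([np.cos(.196),-np.sin(.196)])
print('N',np.array(N)@n,'F',np.array(F)@n,'c',n@[.6275,-.087],'u of c',.6275*np.sin(.196)-.087*np.cos(.196))
d()
"
```

```text
[[ 0.5804 -0.0112]
 [ 0.5576 -0.133 ]
 [ 0.5516 -0.157 ]
 [ 0.5449 -0.1817]] [[ 0.698  -0.0335]
 [ 0.6733 -0.1559]
 [ 0.6694 -0.1804]
 [ 0.6638 -0.2055]]
angle -0.20524720562769738
angle -0.19609368643555036
N [0.5714727  0.57287577 0.571595   0.56986181] F [0.69113147 0.69072675 0.69173488 0.69111504] c 0.6324285476041676 u of c 0.03686980031520458
t 3.125 pos [ 0.4509 -0.1412  0.0264] rot [ 0.02  0.01 -0.06] open 0.0547
```

>>> move_arm:
  deltas:
    - {"x": 0,"y": 0,"z": -0.015,"wx": 0,"wy": 0,"wz": 0,"hand": 0.4}
    - {"x": 0,"y": 0,"z": -0.045,"wx": 0,"wy": 0,"wz": 0,"hand": 0.4}
    - {"x": 0,"y": 0,"z": -0.08,"wx": 0,"wy": 0,"wz": 0,"hand": 0.4}
    - {"x": 0,"y": 0,"z": -0.115,"wx": 0,"wy": 0,"wz": 0,"hand": 0.4}
    - {"x": 0,"y": 0,"z": -0.135,"wx": 0,"wy": 0,"wz": 0,"hand": 0.4}
    - {"x": 0.004,"y": 0.02,"z": -0.135,"wx": 0,"wy": 0,"wz": 0,"hand": 0.4}
    - {"x": 0.01,"y": 0.055,"z": -0.135,"wx": 0,"wy": 0,"wz": 0,"hand": 0.4}
    - {"x": 0.016,"y": 0.095,"z": -0.135,"wx": 0,"wy": 0,"wz": 0,"hand": 0.4}

```text
time: 4.12
tool_pos: [0.5475, -0.144, 0.1609]
tool_rot: [-3.141, -0.0, 1.373]
contact_force: [0.4, -0.5, -2.2]
opening: 0.0548
```

>>> move_arm:
  deltas:
    - {"x": 0.004,"y": 0.03,"z": 0,"wx": 0,"wy": 0,"wz": 0,"hand": 0.4}
    - {"x": 0.007,"y": 0.055,"z": 0,"wx": 0,"wy": 0,"wz": 0,"hand": 0.4}
    - {"x": 0.0094,"y": 0.0672,"z": 0,"wx": 0,"wy": 0,"wz": 0,"hand": 0.4}
    - {"x": 0.0094,"y": 0.0672,"z": 0,"wx": 0,"wy": 0,"wz": 0,"hand": 0.4}
    - {"x": 0.0094,"y": 0.0672,"z": 0,"wx": 0,"wy": 0,"wz": 0,"hand": 0.4}

```text
time: 4.75
tool_pos: [0.6139, -0.148, 0.1606]
tool_rot: [-3.14, -0.0, 1.374]
contact_force: [0.0, -0.2, -2.1]
opening: 0.0547
```

```bash
python3 -c "
from m import *
p,im=shot('wrist','w3.png')
d((.6149,-.148,.156),(.6149,-.148,.0714));print(monitor.observe()['contact_force'])
q=proj(p,(.627,-.0872,.12));print(q)"
```

```text
t 4.8 pos [ 0.614  -0.148   0.1609] rot [-0.06  0.   -0.07] open 0.0543
(0.6149, -0.148, 0.156) [0.2 0.9 4.9]
(0.6149, -0.148, 0.0714) [ 0.2  1.  89.5]
[-0.88600391 -0.42263059 -1.90942601]
[319.42042003 152.50927426]
```

View pics/w3.png

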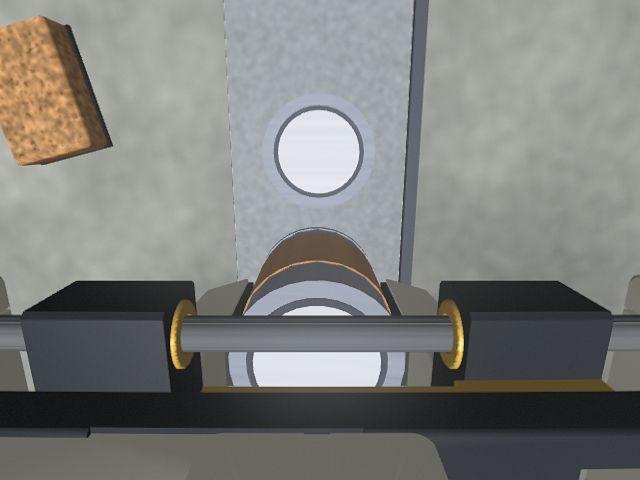

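The wrist view shows tin_c's lid at (319,152), as predicted, with the held tin at about (317,350) in line with it. I'll lower it now.

>>> move_arm:
  deltas:
    - {"x": 0,"y": 0.001,"z": 0.02,"wx": 0,"wy": 0,"wz": 0,"hand": 0.4}
    - {"x": 0,"y": 0.001,"z": 0.045,"wx": 0,"wy": 0,"wz": 0,"hand": 0.4}
    - {"x": 0,"y": 0.001,"z": 0.065,"wx": 0,"wy": 0,"wz": 0,"hand": 0.4}
    - {"x": 0,"y": 0.001,"z": 0.078,"wx": 0,"wy": 0,"wz": 0,"hand": 0.4}
    - {"x": 0,"y": 0.001,"z": 0.084,"wx": 0,"wy": 0,"wz": 0,"hand": 0.4}
    - {"x": 0,"y": 0.001,"z": 0.087,"wx": 0,"wy": 0,"wz": 0,"hand": 0.4}
    - {"x": 0,"y": 0.001,"z": 0.088,"wx": 0,"wy": 0,"wz": 0,"hand": 0.4}
    - {"x": 0,"y": 0.001,"z": 0.088,"wx": 0,"wy": 0,"wz": 0,"hand": 0.4}

```text
time: 5.8
tool_pos: [0.616, -0.1484, 0.0737]
tool_rot: [3.141, 0.0, 1.374]
contact_force: [-0.2, 0.9, -2.0]
opening: 0.0545
```

>>> move_arm:
  deltas:
    - {"x": 0,"y": 0,"z": 0.001,"wx": 0,"wy": 0,"wz": 0,"hand": 0.4}
    - {"x": 0,"y": 0,"z": 0.001,"wx": 0,"wy": 0,"wz": 0,"hand": 0.4}

```text
time: 6.05
tool_pos: [0.6158, -0.1483, 0.0723]
tool_rot: [3.141, 0.0, 1.374]
contact_force: [0.2, 0.3, -1.8]
opening: 0.0547
```

>>> move_arm:
  deltas:
    - {"x": 0,"y": -0.0005,"z": 0.0005,"wx": 0,"wy": 0,"wz": 0,"hand": 0.4}
    - {"x": 0,"y": -0.0005,"z": 0.001,"wx": 0,"wy": 0,"wz": 0,"hand": 0.4}
    - {"x": 0,"y": -0.0005,"z": 0.001,"wx": 0,"wy": 0,"wz": 0,"hand": 0.4}

```text
time: 6.42
tool_pos: [0.6152, -0.1482, 0.0714]
tool_rot: [3.142, 0.0, 1.374]
contact_force: [-2.3, -0.0, 1.1]
opening: 0.0546
```

```bash
python3 -c "
from h import *
d((.6149,-.148,.0714));print(monitor.observe()['contact_force'])"
```

```text
t 6.425 pos [ 0.6152 -0.1482  0.0714] rot [ 0.    0.01 -0.06] open 0.0546
(0.6149, -0.148, 0.0714) [ 0.1 -0.4  0. ]
[-2.32237696 -0.00242206  1.13022035]
```

>>> move_arm:
  deltas:
    - {"x": 0,"y": 0,"z": 0,"wx": 0,"wy": 0,"wz": 0,"hand": 0.65}
    - {"x": 0,"y": 0,"z": 0,"wx": 0,"wy": 0,"wz": 0,"hand": 0.8}
    - {"x": 0,"y": 0,"z": 0,"wx": 0,"wy": 0,"wz": 0,"hand": 0.9}
    - {"x": 0,"y": 0,"z": 0,"wx": 0,"wy": 0,"wz": 0,"hand": 0.9}
    - {"x": 0,"y": 0,"z": -0.02,"wx": 0,"wy": 0,"wz": 0,"hand": 0.9}
    - {"x": 0,"y": 0,"z": -0.06,"wx": 0,"wy": 0,"wz": 0,"hand": 0.9}
    - {"x": 0,"y": 0,"z": -0.1,"wx": 0,"wy": 0,"wz": 0,"hand": 0.9}
    - {"x": 0,"y": 0,"z": -0.13,"wx": 0,"wy": 0,"wz": 0,"hand": 0.9}

```text
time: 7.42
tool_pos: [0.6156, -0.1483, 0.2032]
tool_rot: [3.14, 0.0, 1.374]
contact_force: [0.5, 0.1, 0.2]
opening: 0.0827
```

```bash
python3 -c "
from m import *
s=monitor.observe();p,im=shot('wrist','w4.png')
d((.4398,.2928,.2),(.4398,.2928,.026))
for X in((.6152,-.1482,.12),(.627,-.0872,.12)):
    q=proj(p,X);e=lid(im,tuple(int(round(v)) for v in q));print(q,e,onplane(p,e[0],.12).round(4))
"
```

```text
t 7.475 pos [ 0.6171 -0.1488  0.2074] rot [ 0.47  0.08 -0.06] open 0.0824
(0.4398, 0.2928, 0.2) [ 398.4 -260.3    4.8]
(0.4398, 0.2928, 0.026) [ 398.6 -261.8  178.7]
[316.44433202 249.24216553] ((315.5583190917969, 250.0064697265625), (58.94544982910156, 61.28233337402344), 91.22393798828125) [ 0.6145 -0.1486  0.12  ]
[315.79317271 150.45722818] ((314.7386779785156, 149.6505584716797), (65.34557342529297, 67.27761840820312), 1.3796606063842773) [ 0.6265 -0.0866  0.12  ]
```

>>> move_arm:
  deltas:
    - {"x": 0.02,"y": -0.013,"z": 0,"wx": 0,"wy": 0,"wz": 0,"hand": 1}
    - {"x": 0.07,"y": -0.0454,"z": 0,"wx": 0,"wy": 0,"wz": 0,"hand": 1}
    - {"x": 0.12,"y": -0.0779,"z": 0,"wx": 0,"wy": 0,"wz": 0,"hand": 1}
    - {"x": 0.17,"y": -0.1103,"z": 0,"wx": 0,"wy": 0,"wz": 0,"hand": 1}
    - {"x": 0.22,"y": -0.1428,"z": 0,"wx": 0,"wy": 0,"wz": 0,"hand": 1}
    - {"x": 0.27,"y": -0.1752,"z": 0,"wx": 0,"wy": 0,"wz": 0,"hand": 1}
    - {"x": 0.32,"y": -0.2077,"z": 0,"wx": 0,"wy": 0,"wz": 0,"hand": 1}
    - {"x": 0.365,"y": -0.2369,"z": 0,"wx": 0,"wy": 0,"wz": 0,"hand": 1}

```text
time: 8.48
tool_pos: [0.4534, 0.2579, 0.2011]
tool_rot: [3.141, -0.0, 1.374]
contact_force: [0.3, 0.5, 0.6]
opening: 0.0918
```

>>> move_arm:
  deltas:
    - {"x": 0.025,"y": -0.016,"z": 0,"wx": 0,"wy": 0,"wz": 0,"hand": 1}
    - {"x": 0.033,"y": -0.0214,"z": 0,"wx": 0,"wy": 0,"wz": 0,"hand": 1}
    - {"x": 0.033,"y": -0.0214,"z": 0,"wx": 0,"wy": 0,"wz": 0,"hand": 1}
    - {"x": 0.033,"y": -0.0214,"z": 0,"wx": 0,"wy": 0,"wz": 0,"hand": 1}

```text
time: 8.98
tool_pos: [0.4404, 0.2916, 0.2011]
tool_rot: [3.141, 0.0, 1.372]
contact_force: [-0.3, -0.8, -0.7]
opening: 0.092
```

```bash
python3 -c "
from m import *
p,im=shot('wrist','w5.png')
X=(.4398,.2928,.075);q=proj(p,X);e=lid(im,tuple(int(round(v)) for v in q));x=onplane(p,e[0],.075);print(q,e,x.round(4))
d((.4398,.2928,.026),(x[0],x[1],.026))
"
```

```text
[316.06222836 232.6350281 ] ((316.0894775390625, 234.37493896484375), (50.82221221923828, 52.3060188293457), 91.67854309082031) [0.4396 0.2915 0.075 ]
t 9.025 pos [0.4405 0.2916 0.2011] rot [ 0.01  0.02 -0.16] open 0.092
(0.4398, 0.2928, 0.026) [  1.1  -1.  175.1]
(np.float64(0.43955442478253304), np.float64(0.2914784486033463), 0.026) [ -0.2  -0.9 175.1]
```

>>> move_arm:
  deltas:
    - {"x": 0,"y": -0.001,"z": 0.04,"wx": 0,"wy": 0,"wz": 0,"hand": 1}
    - {"x": 0,"y": -0.001,"z": 0.08,"wx": 0,"wy": 0,"wz": 0,"hand": 1}
    - {"x": 0,"y": -0.001,"z": 0.12,"wx": 0,"wy": 0,"wz": 0,"hand": 1}
    - {"x": 0,"y": -0.001,"z": 0.15,"wx": 0,"wy": 0,"wz": 0,"hand": 1}
    - {"x": 0,"y": -0.001,"z": 0.167,"wx": 0,"wy": 0,"wz": 0,"hand": 1}
    - {"x": 0,"y": -0.001,"z": 0.175,"wx": 0,"wy": 0,"wz": 0,"hand": 1}
    - {"x": 0,"y": -0.001,"z": 0.175,"wx": 0,"wy": 0,"wz": 0,"hand": 1}

```text
time: 9.9
tool_pos: [0.4392, 0.2924, 0.0261]
tool_rot: [-3.141, 0.0, 1.373]
contact_force: [-0.4, 0.7, -0.2]
opening: 0.0921
```

>>> move_arm:
  deltas:
    - {"x": 0,"y": 0,"z": 0,"wx": 0,"wy": 0,"wz": 0,"hand": 0.5}
    - {"x": 0,"y": 0,"z": 0,"wx": 0,"wy": 0,"wz": 0,"hand": 0.5}
    - {"x": 0,"y": 0,"z": 0,"wx": 0,"wy": 0,"wz": 0,"hand": 0.4}
    - {"x": 0,"y": 0,"z": 0,"wx": 0,"wy": 0,"wz": 0,"hand": 0.4}
    - {"x": 0,"y": 0,"z": 0,"wx": 0,"wy": 0,"wz": 0,"hand": 0.4}
    - {"x": 0,"y": 0,"z": 0,"wx": 0,"wy": 0,"wz": 0,"hand": 0.4}
  grip_force: 20

```text
time: 10.65
tool_pos: [0.4392, 0.2929, 0.0264]
tool_rot: [3.141, -0.0, 1.374]
contact_force: [-0.3, 0.1, 2.2]
opening: 0.0549
```

>>> move_arm:
  deltas:
    - {"x": 0,"y": 0,"z": -0.015,"wx": 0,"wy": 0,"wz": 0,"hand": 0.4}
    - {"x": 0,"y": 0,"z": -0.045,"wx": 0,"wy": 0,"wz": 0,"hand": 0.4}
    - {"x": 0,"y": 0,"z": -0.08,"wx": 0,"wy": 0,"wz": 0,"hand": 0.4}
    - {"x": 0,"y": 0,"z": -0.115,"wx": 0,"wy": 0,"wz": 0,"hand": 0.4}
    - {"x": 0,"y": 0,"z": -0.15,"wx": 0,"wy": 0,"wz": 0,"hand": 0.4}
    - {"x": 0,"y": 0,"z": -0.17,"wx": 0,"wy": 0,"wz": 0,"hand": 0.4}
    - {"x": 0,"y": 0,"z": -0.17,"wx": 0,"wy": 0,"wz": 0,"hand": 0.4}

```text
time: 11.52
tool_pos: [0.4393, 0.2931, 0.198]
tool_rot: [3.139, -0.002, 1.374]
contact_force: [-0.0, -0.3, -2.2]
opening: 0.0547
```

```bash
python3 -c "
from h import *
d((.639,-.0261,.196),(.639,-.0261,.0714));print(monitor.observe()['contact_force'])"
```

```text
t 11.525 pos [0.4393 0.2931 0.198 ] rot [ 0.16 -0.11 -0.06] open 0.0547
(0.639, -0.0261, 0.196) [-274.   258.3    2.2]
(0.639, -0.0261, 0.0714) [-274.2  257.9  126.8]
[-1.23601616e-03 -2.74349471e-01 -2.21654988e+00]
```

>>> move_arm:
  deltas:
    - {"x": -0.015,"y": 0.0141,"z": 0,"wx": 0,"wy": 0,"wz": 0,"hand": 0.4}
    - {"x": -0.045,"y": 0.0424,"z": 0,"wx": 0,"wy": 0,"wz": 0,"hand": 0.4}
    - {"x": -0.08,"y": 0.0753,"z": 0,"wx": 0,"wy": 0,"wz": 0,"hand": 0.4}
    - {"x": -0.115,"y": 0.1083,"z": 0,"wx": 0,"wy": 0,"wz": 0,"hand": 0.4}
    - {"x": -0.15,"y": 0.1412,"z": 0,"wx": 0,"wy": 0,"wz": 0,"hand": 0.4}
    - {"x": -0.185,"y": 0.1742,"z": 0,"wx": 0,"wy": 0,"wz": 0,"hand": 0.4}
    - {"x": -0.22,"y": 0.2072,"z": 0,"wx": 0,"wy": 0,"wz": 0,"hand": 0.4}
    - {"x": -0.25,"y": 0.2354,"z": 0,"wx": 0,"wy": 0,"wz": 0,"hand": 0.4}

```text
time: 12.52
tool_pos: [0.6207, -0.0, 0.1945]
tool_rot: [-3.139, 0.0, 1.373]
contact_force: [0.6, -0.5, -1.4]
opening: 0.055
```

>>> move_arm:
  deltas:
    - {"x": -0.015,"y": 0.0145,"z": 0,"wx": 0,"wy": 0,"wz": 0,"hand": 0.4}
    - {"x": -0.024,"y": 0.0228,"z": 0,"wx": 0,"wy": 0,"wz": 0,"hand": 0.4}
    - {"x": -0.024,"y": 0.0228,"z": 0,"wx": 0,"wy": 0,"wz": 0,"hand": 0.4}
    - {"x": -0.024,"y": 0.0228,"z": 0,"wx": 0,"wy": 0,"wz": 0,"hand": 0.4}

```text
time: 13.02
tool_pos: [0.6379, -0.0254, 0.1959]
tool_rot: [-3.141, -0.0, 1.375]
contact_force: [-0.8, -0.2, -1.7]
opening: 0.0547
```

```bash
python3 -c "
from h import *
p,im=shot('scene','s2.png')
d((.639,-.0261,.0714));print(monitor.observe()['contact_force'])"
```

```text
t 13.075 pos [ 0.638  -0.0253  0.1962] rot [-0.03 -0.01  0.01] open 0.055
(0.639, -0.0261, 0.0714) [ -0.6   1.2 124.8]
[ 0.18980653 -0.49747858 -1.5299864 ]
```

View pics/s2.png

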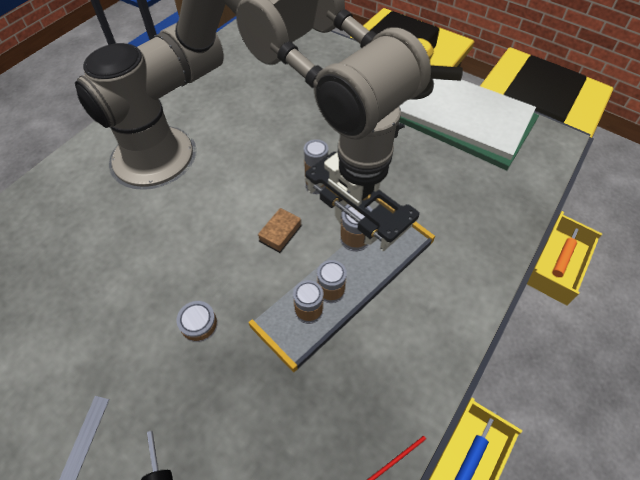

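The scene picture shows the first tin standing at (308,298) beside tin_c at (331,278), and the second tin held over the board at (352,235). The bystanders haven't moved.

>>> move_arm:
  deltas:
    - {"x": 0,"y": 0.001,"z": 0.02,"wx": 0,"wy": 0,"wz": 0,"hand": 0.4}
    - {"x": 0,"y": 0.001,"z": 0.05,"wx": 0,"wy": 0,"wz": 0,"hand": 0.4}
    - {"x": 0,"y": 0.001,"z": 0.08,"wx": 0,"wy": 0,"wz": 0,"hand": 0.4}
    - {"x": 0,"y": 0.001,"z": 0.1,"wx": 0,"wy": 0,"wz": 0,"hand": 0.4}
    - {"x": 0,"y": 0.001,"z": 0.114,"wx": 0,"wy": 0,"wz": 0,"hand": 0.4}
    - {"x": 0,"y": 0.001,"z": 0.12,"wx": 0,"wy": 0,"wz": 0,"hand": 0.4}
    - {"x": 0,"y": 0.001,"z": 0.123,"wx": 0,"wy": 0,"wz": 0,"hand": 0.4}
    - {"x": 0,"y": 0.001,"z": 0.123,"wx": 0,"wy": 0,"wz": 0,"hand": 0.4}

```text
time: 14.08
tool_pos: [0.6397, -0.0266, 0.0737]
tool_rot: [3.141, 0.0, 1.374]
contact_force: [-0.1, 0.2, -2.2]
opening: 0.0545
```

>>> move_arm:
  deltas:
    - {"x": 0,"y": 0,"z": 0.0005,"wx": 0,"wy": 0,"wz": 0,"hand": 0.4}
    - {"x": 0,"y": 0,"z": 0.001,"wx": 0,"wy": 0,"wz": 0,"hand": 0.4}
    - {"x": 0,"y": 0,"z": 0.001,"wx": 0,"wy": 0,"wz": 0,"hand": 0.4}

```text
time: 14.45
tool_pos: [0.6395, -0.0266, 0.0723]
tool_rot: [3.141, 0.0, 1.374]
contact_force: [-0.1, 0.2, -3.1]
opening: 0.0544
```

>>> move_arm:
  deltas:
    - {"x": 0,"y": -0.0005,"z": 0.0005,"wx": 0,"wy": 0,"wz": 0,"hand": 0.4}
    - {"x": 0,"y": -0.0005,"z": 0.001,"wx": 0,"wy": 0,"wz": 0,"hand": 0.4}
    - {"x": 0,"y": -0.0005,"z": 0.001,"wx": 0,"wy": 0,"wz": 0,"hand": 0.4}

```text
time: 14.82
tool_pos: [0.6389, -0.0265, 0.0715]
tool_rot: [3.142, 0.0, 1.374]
contact_force: [-0.9, 0.4, -0.6]
opening: 0.0546
```

>>> move_arm:
  deltas:
    - {"x": 0,"y": 0,"z": 0.0004,"wx": 0,"wy": 0,"wz": 0,"hand": 0.4}
    - {"x": 0,"y": 0,"z": 0.0004,"wx": 0,"wy": 0,"wz": 0,"hand": 0.4}

```text
time: 15.08
tool_pos: [0.6389, -0.0265, 0.0714]
tool_rot: [3.141, 0.0, 1.374]
contact_force: [-3.3, 0.2, 5.2]
opening: 0.0547
```

>>> move_arm:
  deltas:
    - {"x": 0,"y": 0,"z": 0,"wx": 0,"wy": 0,"wz": 0,"hand": 0.65}
    - {"x": 0,"y": 0,"z": 0,"wx": 0,"wy": 0,"wz": 0,"hand": 0.8}
    - {"x": 0,"y": 0,"z": 0,"wx": 0,"wy": 0,"wz": 0,"hand": 0.9}
    - {"x": 0,"y": 0,"z": 0,"wx": 0,"wy": 0,"wz": 0,"hand": 0.9}
    - {"x": 0,"y": 0,"z": -0.02,"wx": 0,"wy": 0,"wz": 0,"hand": 0.9}
    - {"x": 0,"y": 0,"z": -0.06,"wx": 0,"wy": 0,"wz": 0,"hand": 0.9}
    - {"x": 0,"y": 0,"z": -0.1,"wx": 0,"wy": 0,"wz": 0,"hand": 0.9}
    - {"x": 0,"y": 0,"z": -0.14,"wx": 0,"wy": 0,"wz": 0,"hand": 0.9}

```text
time: 16.08
tool_pos: [0.6389, -0.0264, 0.2121]
tool_rot: [3.142, 0.0, 1.374]
contact_force: [0.8, 0.0, 0.2]
opening: 0.0826
```

>>> move_arm:
  deltas:
    - {"x": 0,"y": -0.03,"z": -0.01,"wx": 0,"wy": 0,"wz": 0,"hand": 0.9}
    - {"x": 0,"y": -0.08,"z": -0.02,"wx": 0,"wy": 0,"wz": 0,"hand": 0.9}
    - {"x": 0,"y": -0.13,"z": -0.02,"wx": 0,"wy": 0,"wz": 0,"hand": 0.9}
    - {"x": 0,"y": -0.17,"z": -0.02,"wx": 0,"wy": 0,"wz": 0,"hand": 0.9}
    - {"x": 0,"y": -0.19,"z": -0.02,"wx": 0,"wy": 0,"wz": 0,"hand": 0.9}
    - {"x": 0,"y": -0.19,"z": -0.02,"wx": 0,"wy": 0,"wz": 0,"hand": 0.9}

```text
time: 16.82
tool_pos: [0.4519, 0.011, 0.2313]
tool_rot: [3.141, 0.0, 1.374]
contact_force: [0.6, -0.1, -1.0]
opening: 0.0825
```

```bash
python3 -c "
from m import *
T={'A':(.6389,-.0265,.12),'c':(.627,-.0872,.12),'B':(.6148,-.1484,.12),'tall':(.4209,.1584,.13),'flat':(.4328,-.2868,.035)}
for v in('scene','side'):
    p,im=shot(v,v+'9.png')
    for k,X in T.items():
        q=proj(p,X);e=lid(im,tuple(int(round(a)) for a in q));x=onplane(p,e[0],X[2]);print(v,k,np.round(e[0],1),np.round(e[1],1),x.round(4),'along/across',np.round([x[0]*np.sin(.197)+x[1]*np.cos(.197),x[0]*np.cos(.197)-x[1]*np.sin(.197)],4))
d()"
```

```text
scene A [353.3 253.1] [15.8 18.9] [ 0.639  -0.0266  0.12  ] along/across [0.099  0.6318]
scene c [331.4 272.1] [16.8 19.4] [ 0.6271 -0.0859  0.12  ] along/across [0.0385 0.6318]
scene B [307.5 293. ] [17.4 19.9] [ 0.6152 -0.1478  0.12  ] along/across [-0.0245  0.6322]
scene tall [284.6 114.4] [ 87.2 106.3] [0.2965 0.2094 0.13  ] along/across [0.2634 0.2497]
scene flat [194.7 317.5] [22.1 26.2] [ 0.4335 -0.2861  0.035 ] along/across [-0.1958  0.4811]
side A [270.3 196. ] [12.6 20.2] [ 0.638  -0.0274  0.12  ] along/across [0.098 0.631]
side c [279.2 176.8] [11.6 19.7] [ 0.626  -0.0873  0.12  ] along/across [0.0369 0.631 ]
side B [287.3 158.7] [10.8 18.2] [ 0.6143 -0.1488  0.12  ] along/across [-0.0257  0.6315]
side tall [397.9 267.5] [17.4 24.8] [0.4203 0.1576 0.13  ] along/across [0.2368 0.3813]
side flat [370.1 156.6] [12.5 22.3] [ 0.4322 -0.2876  0.035 ] along/across [-0.1974  0.4802]
t 16.925 pos [0.4534 0.0106 0.2311] rot [ 0.08  0.   -0.06] open 0.0826
```

View pics/side9.png

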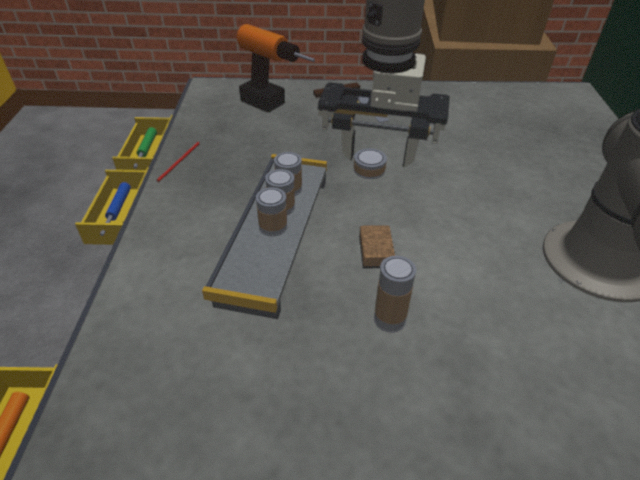

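The side picture shows the three tins upright in one row at (272,196), (280,178) and (287,160). The robot is clear, and the tall tin, flat tin and block are where they were.

```bash
python3 -c "
from h import *
print(robot.hand_in())"
```

```text
the job is handed in; nothing more can be done
None
```

I stood the two loose tins on either side of the tin already on the shelf, each lowered until it touched the board and then released. I handed the job in at about 17 s on the robot's clock.

- **Row:** the last scene and side pictures agree that the three tins stand upright. The gaps are about 5 mm and 7 mm.
- **Straightness:** the row is straight to about 0.5 mm and lies along the middle of the board within about 1 mm.
- **Left in place:** the shelf tin moved less than 0.2 mm in the pictures. The tall tin (side view) and the flat tin (both views) measured the same as at the start, and the block looks unmoved by eye.
- **Checks that failed:** the tall tin's final scene-camera reading was useless, probably because the arm was in front of it, so I relied on the side view. The first move calls were refused because not every key was given, and nothing moved.

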